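# Push a battery pack onto the spring contacts and hold it for the reading

### The arm

A 7-joint arm with a two-finger parallel gripper is mounted at the origin on the work surface. World frame = base frame: x ahead of the robot, y to its left, z up, the work surface at z = 0. Lengths are in m, angles in rad, forces in N, time in s.
With the tool pointing down it reaches from about 0.425 to 0.925 m from the base axis. Payload 6.8 kg.
Tool frame: the origin (TCP) lies midway between the tips of the shut fingers; the grasp point (between the pads) lies 19 mm behind it (grip_point_offset is the z of the grasp point in the tool frame, in m); z points along the fingers, y is the line along which they close (so a half turn about z gives the same grasp; the last joint's range is limited). The gripper opens to 85 mm and grips with 20 to 120 N. Pads are 22 mm wide; open, the fingers measure 114 mm over their backs; the gripper's body (76 mm by 85 mm) begins 54 mm behind the grasp point. The pads swing forward as they close: fully open they stand 13 mm farther back than shut.
Start: joints at [-1.449, 0.477, 0.022, 1.555, -0.011, 1.109, -0.083], TCP at [0.154, 0.657, 0.231] pointing down, gripper open.
Joint ranges: [-2.96, 2.96], [-0.34, 2.1], [-1.41, 1.46], [0.24, 2.44], [-1.37, 4.51], [0.17, 1.92], [-2.96, 2.96]. Speed limits (rad/s): [2.39, 2.39, 3.14, 3.14, 3.14, 3.14, 3.14].

### API

Orientations are given as a rotation vector (axis times angle).
In Python, from bench import get_obs, grab_frame, calibration, hand_in, grip_point_offset gives the robot as it stands.
- The arm moves only by the shell command python3 -m pendant 'ROWS' [OPENING] [FORCE]. ROWS is a JSON object of lists of equal length, an entry for each row: "translation": the shift along the world's x, y, z in units of 25 mm (1.0 is 25 mm), a list of three; "delta_rot": the turn, a rotation vector about the world's x, y, z in units of 5 degrees (1.0 is 5 degrees), a list of three. In form: {"translation": [[dx, dy, dz], ...], "delta_rot": [[rx, ry, rz], ...]}. A call has 1 to 12 rows; each row is the pose to reach, as a shift and turn from the pose commanded when the call began; what a row does not reach only later rows make up. A row lasts 1/8 s, in which the tool goes at most 62.5 mm and 10.7 degrees, less where a joint would pass 70% of its speed; a pose out of reach is approached as far as the arm can. A call with a gripper value outside its range is refused whole. OPENING is the opening, from 0 (shut) to 1 (fully open), set as the call begins (- or left out, the last holds). The fingers move at their own pace and stop on an object; FORCE is the grip in N (left out, the last holds). Time passes only in rows, so rows that repeat a pose let the fingers close. It gives the time, the measured TCP pose, the force, the opening and the grip force at its end, in the units of the state.
- get_obs(): the state, without advancing time (a new reading comes with each control period).
- grab_frame(name): name is "side" or "top" or "wrist"; returns (picture, depth): 480x640x3 uint8, red, green, blue; 480x640 float32, m along the optical axis (not along the pixel's ray), 0 where there is no reading.
- calibration(name): a dict with "K" (3x3 intrinsics, pixels), "rvec" (rotation vector, rad) and "tvec" (3), from world to camera coordinates, as OpenCV has them. Camera axes: x right, y down, z forward; pixel columns grow to the right and rows downward; lengths in m; the calibration is good to about 2 mm. The wrist camera is an equidistant fisheye: a pixel r from the principal point sees the ray r / f radians off the axis. A picture is of the moment at which its call begins: read the wrist's pose just before it. calibration takes no time and is no camera call; for the wrist camera it gives the pose at the moment of the call.
- hand_in(): hands the job in; it is judged then, once.
The state is a dict: "clock": time; "joints": joint angles; "qvel": joint speeds; "tau": joint torques, N m; "tcp_pos": TCP position; "orientation": TCP orientation; "contact_force": force on the tool from outside, world axes, zero at the start; "moment": the same for the moment, N m; "grip_width": finger opening in m; "gripper_force": force on a finger pad.
Only numpy, scipy, OpenCV 4.12 (cv2) and the standard library are available. Lean on these libraries where they do the work, as an engineer would, in place of code of your own. Each camera call takes 0.05 s, during which the arm holds its last target. There are 200 camera calls.

### The job

Put the large battery pack on test in the contact rig by pushing only: first nudge it sideways until its long side lies flat along the rig's low fence, then slide it along the fence onto the three spring pins until its end is right up against the contact block. Keep it clear of the pins until it lies along the fence, never lift it, and leave the other things on the bench where they are. The pins push back, so finish while still holding the pack pressed against the block with the fingers, for the meter to take its reading.

Things in the scene. Friction and masses are not known exactly. Their poses are not given: they have to be found in the camera images.
- rig: battery contact rig, fixed: aluminium plate 300 (x) x 190 (y) x 6 mm on the bench, from x -150 to +150, y -100 to +90 mm; origin at bench height. x points to the contact block, y (left) to the fence, z up. Behind the block two leads run over the bench to a flat cable grommet
- fence (a point): middle of the low steel side fence's inner face, at the plate's top (rig x = -5, y = 50 mm, 6 mm above the bench). The face looks to the rig's -y; the fence stands 12 mm high above the plate, is 12 mm thick and runs along x for 210 mm, right up to the contact block. Axes as the rig's
- home (a point): foot of the contact block's flat front face, on the plate (6 mm above the bench), 32 mm from the fence: rig x = 100, y = 18 mm. pack_front lies here when the pack is home. Axes as the rig's: x to the block, y to the fence. The black block (42 x 88 x 32 mm high, binding posts on top) is the hard stop; the face looks to -x and spans y -44 to +44 mm from here
- pack: the large battery pack to be tested: grey plastic case with paper label, 110 (x, long) x 64 (y) x 32 mm (z), about 0.3 kg, loose, lying flat on the rig's plate. Origin at the centre of its underside; x points to the end with the three brass contact pads, which already faces the contact block to within about 20 degrees
- pack_front (a point): centre of the lower edge of the pack's contact end: 55 mm along the pack's x from its origin, at underside height; axes as the pack's
- pin_left (a joint): travel in m of the brass spring pin nearest the fence (rig y = 36 mm): 0 standing 5 mm out of the block's face, 0.005 when level with it (pack home); 15 mm above the plate. Each pin pushes back 0.7 N at first, 2.5 N at 0.005 (7.4 N for all three) and drives the pack off again if it is let go
- pin_mid (a joint): travel in m of the middle spring pin (rig y = 18 mm), like pin_left
- pin_right (a joint): travel in m of the spring pin farthest from the fence (rig y = 0), like pin_left
- spare_pack: small grey battery pack, 66 x 40 x 22 mm, loose on the bench to the right of the rig; leave alone. Origin at the centre of its underside
- pouch_cell: flat silver cell, 52 x 36 x 8 mm, loose on the bench to the right of the rig; leave alone. Origin at the centre of its underside
- screwdriver: screwdriver 170 mm long lying on the bench left of the fence, its long axis along its x; leave alone. Origin under its middle
- cleaner: upright bottle of contact cleaner, 42 mm across and 115 mm high, on the bench left of the contact block; leave alone. Origin at the centre of its underside
There are look-alikes about, which are no part of the job. Leave any red look-alike of the pack alone.

How it is judged:
On the way:
1. the pack lies flat along the fence (within 3 mm and 2.5 degrees), still at least 8 mm short of the block and off the pins (y of pack_front in the frame of home between -0.003 and 0.003 m and x of pack_front in the frame of home below -0.008 m and angle between the x axis of pack and the x axis of rig, either way round below 0.044 rad and value of joint each of pin_left, pin_mid, pin_right below 0.0007 m), for 0.2 s.
At the end, for the whole second after the job is handed in: The pack lies on the plate with its contact end within 2 mm of the contact block's face, its long side within 4 mm of the fence and square to within 2.5 degrees, all three pins pressed in at least 3 of their 5 mm, and the fingers still pressing on it (more than 2 N), at rest (x of pack_front in the frame of home between -0.002 and 0.003 m and y of pack_front in the frame of home between -0.004 and 0.003 m and z of pack_front in the frame of home below 0.003 m and angle between the x axis of pack and the x axis of rig, either way round below 0.044 rad and value of joint each of pin_left, pin_mid, pin_right above 0.003 m and contact force between the fingers and pack above 2 N and linear speed of pack below 0.01 m/s); the arm keeps its last pose, push and grip.
It fails at once if the pack is lifted off the plate or tipped (z of pack in the frame of home above 0.006 m or z of pack_front in the frame of home above 0.008 m or angle between pack's own z axis and vertical above 0.15 rad).
It fails at once if a pin is pressed while the pack is not lying along the fence (more than 5 mm off or 4 degrees askew) (value of joint any of pin_left, pin_mid, pin_right above 0.0012 m and (y of pack_front in the frame of home below -0.005 m or angle between the x axis of pack and the x axis of rig, either way round above 0.07 rad)).
It fails at once if another thing on the bench is moved (distance of any of spare_pack, pouch_cell, screwdriver, cleaner from where it was at the start of the episode above 0.015 m).
It also fails if it takes over 45 s, if anything falls off the work surface, if the arm or the gripper's body presses on something with over 40 N, if the wrist force passes 120 N, or if a joint passes its speed limit or range.

## Working session

There is one attempt and no reset: what is moved stays moved. The work goes in short steps, Python scripts to look and compute and a shell command to move; the robot and the scene stay as the last step left them, time stands still between calls to the robot, and variables do not carry over. Pictures are saved under pics/ and viewed, at most 10 in all, crops included, and the job is handed in when it is done.

```bash
mkdir -p pics; python3 - <<'E'
from bench import *
import cv2,numpy as np
o=get_obs();print(o['clock'],o['tcp_pos'],o['orientation'],o['grip_width'],grip_point_offset)
for n in('top','side'):
    im,d=grab_frame(n);cv2.imwrite(f'pics/{n}.png',im[:,:,::-1]);np.savez(f'pics/{n}.npz',im=im,d=d)
    c=calibration(n);print(n,c)
E
```

```text
0.0 [0.15361893 0.65666353 0.23029768] [-3.60070112e-01 -3.12081788e+00  2.98063551e-03] 0.08500640896526311 -0.0187
top {'K': array([[609.23814472,   0.        , 325.35300389],
       [  0.        , 609.23814472, 247.29852146],
       [  0.        ,   0.        ,   1.        ]]), 'rvec': array([ 2.15726026, -2.20521003,  0.08350829]), 'tvec': array([0.02983818, 0.57068189, 1.03480129])}
side {'K': array([[558.62639363,   0.        , 325.31902283],
       [  0.        , 558.62639363, 241.56136619],
       [  0.        ,   0.        ,   1.        ]]), 'rvec': array([ 0.40475244, -2.586135  ,  1.48072267]), 'tvec': array([0.53617798, 0.102226  , 0.90324569])}
```

View pics/top.png

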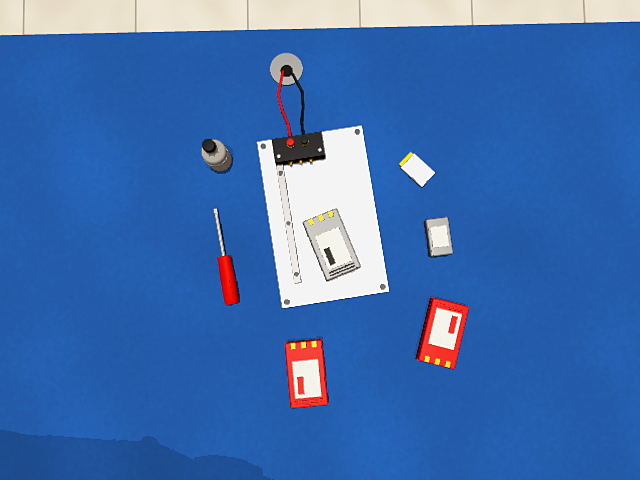

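View pics/side.png

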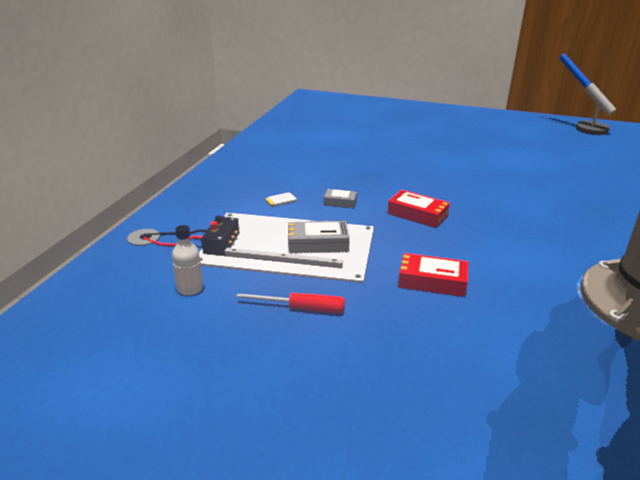

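The top view shows the following:
- Grey pack on the rig plate, around (332,244), with its pads at the top end facing the block at (298,148).
- Look-alikes: red packs at (307,373) and (443,333), and the small grey spare at (438,237).
- Choice: the large grey pack on the plate.

Next I'll measure it and check it in a close crop.

```bash
cat >h.py <<'E'
from bench import *
import cv2,numpy as np
def ray2plane(uv,c,z):
    R=cv2.Rodrigues(c['rvec'])[0];o=-R.T@c['tvec']
    p=cv2.undistortPoints(np.float64(uv).reshape(-1,1,2),c['K'],None).reshape(-1,2)
    d=np.c_[p,np.ones(len(p))]@R
    return (o+d*((z-o[2])/d[:,2])[:,None])
def rect(mask,c,z,near):
    cs,_=cv2.findContours(mask.astype(np.uint8),cv2.RETR_EXTERNAL,cv2.CHAIN_APPROX_NONE)
    cs=[k for k in cs if cv2.pointPolygonTest(k,near,False)>=0]
    k=max(cs,key=cv2.contourArea)
    P=ray2plane(k.reshape(-1,2),c,z)[:,:2]
    (cx,cy),(w,h),a=cv2.minAreaRect((P*1000).astype(np.float32))
    if w<h: w,h,a=h,w,a+90
    a=(a+90)%180-90
    return np.array([cx,cy])/1000,w,h,a
def heights(im,d,c):
    R=cv2.Rodrigues(c['rvec'])[0]
    v,u=np.mgrid[:480,:640]
    p=np.stack([(u-c['K'][0,2])/c['K'][0,0]*d,(v-c['K'][1,2])/c['K'][1,1]*d,d],-1)
    return (p-c['tvec'])@R
E
python3 - <<'E'
from h import *
s=np.load('pics/top.npz');im,d=s['im'],s['d'];c=calibration('top')
hsv=cv2.cvtColor(im,cv2.COLOR_RGB2HSV);X=heights(im,d,c)
nb=~((hsv[...,0]>95)&(hsv[...,0]<130)&(hsv[...,1]>120))
print('plate z',np.median(X[200:210,350:365,2]),'pack z',np.median(X[235:255,325:340,2]),'blue',np.median(X[400:420,400:420,2]), 'fence', X[240,290],'block',X[150,300])
m=nb.astype(np.uint8);m=cv2.morphologyEx(m,cv2.MORPH_OPEN,np.ones((7,7)))
m[:120]=0
print('plate',rect(m,c,.006,(360,200)))
g=(X[...,2]>.026)&(X[...,2]<.05)
g=cv2.morphologyEx(g.astype(np.uint8),cv2.MORPH_OPEN,np.ones((3,3)))
print('pack',rect(g,c,.038,(332,244)))
print('block',rect(g,c,.038,(300,150)))
# fence strip
f=((X[...,2]>.0125)&(X[...,2]<.024)).astype(np.uint8)
try: print('fence',rect(cv2.morphologyEx(f,cv2.MORPH_CLOSE,np.ones((3,3))),c,.018,(288,225)))
except Exception as e: print(e)
crop=cv2.resize(im[110:320,230:410],None,fx=2.8,fy=2.8,interpolation=cv2.INTER_CUBIC)
cv2.imwrite('pics/crop.png',crop[:,:,::-1])
E
```

```text
plate z 0.006421894061478325 pack z 0.03912689183638357 blue 5.5651747253342916e-05 fence [0.58570422 0.07867231 0.01732942] block [0.73947657 0.05739838 0.03921779]
plate (array([0.62929321, 0.0223358 ]), 300.9239501953125, 191.0484161376953, 7.696316719055176)
pack (array([0.57515253, 0.00715677]), 110.16695404052734, 64.1307373046875, 21.07193374633789)
block (array([0.74432355, 0.06050122]), 87.98139953613281, 44.527679443359375, -81.67902565002441)
fence (array([0.62906775, 0.07885851]), 225.7876739501953, 80.67266082763672, -12.047264099121094)
```

View pics/crop.png

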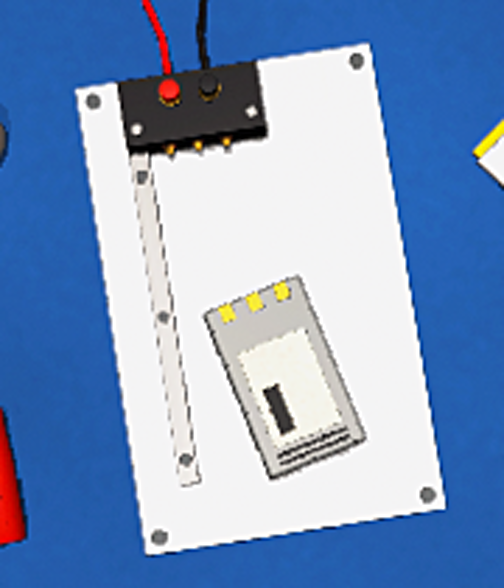

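The crop confirms a grey case with three brass pads towards the block. In rig axes the pack is at about (-56,-13) mm and 13° askew. I'll move to its right side with the finger line parallel to the fence and the gripper half open, so both fingers push.

```bash
python3 -m pendant '{"translation":[[1,-1.8,0],[2.2,-3.8,0],[3.5,-6,0],[4.8,-8.1,0],[6.1,-10.2,0],[7.4,-12.3,0],[8.7,-14.4,0],[10,-16.5,0],[11.3,-18.6,0],[12.6,-20.7,0],[13.9,-22.8,0],[15,-25,0]],"delta_rot":[[0,0,-1],[0,0,-2],[0,0,-3],[0,0,-4],[0,0,-5],[0,0,-6],[0,0,-7],[0,0,-8],[0,0,-9],[0,0,-10],[0,0,-11],[0,0,-12]]}' 0.65 20
cat >> h.py <<'E'
A=np.deg2rad(7.9);RR=np.array([[np.cos(A),-np.sin(A)],[np.sin(A),np.cos(A)]]);O=np.array([.6286,.0273])
def toward(rx,ry,z,ang):
    "units to go so TCP is at rig mm rx,ry, world z m, tool y at ang deg in rig"
    o=get_obs();p=np.r_[O+RR@np.array([rx,ry])/1000,z];R=cv2.Rodrigues(np.float64(o['orientation']))[0]
    a=np.degrees(np.arctan2(R[1,1],R[0,1]))-7.9
    print('t',o['clock'],'rig now',(RR.T@(o['tcp_pos'][:2]-O)*1000).round(1),'z',o['tcp_pos'][2].round(4),'ang',a.round(2),'tilt',R[:,2].round(3),'w',o['grip_width'],'F',np.round(RR.T@o['contact_force'][:2],2),o['contact_force'][2],'q',np.round(o['joints'],2))
    print('units',((p-o['tcp_pos'])/.025).round(2),'rz',(((ang-a+180)%360-180)/5).round(2))
E
python3 -c "
from h import *
toward(-56,-80,.1,0)"
```

```text
clock: 1.6
tcp_pos: [0.5295, 0.0307, 0.2313]
orientation: [1.875, 2.521, 0.0]
contact_force: [1.1, 0.7, -0.8]
grip_width: 0.0556
gripper_force: 0.0
t 1.6 rig now [-97.7  17. ] z 0.2313 ang 8.81 tilt [ 0.  0. -1.] w 0.05557900834152014 F [1.15 0.53] -0.7725982319621182 q [-0.64  0.26  0.56  1.93 -0.16  1.    0.28]
units [ 2.18 -3.62 -5.25] rz -1.76
```

```bash
python3 -m pendant '{"translation":[[1,-1.8,0],[2.2,-3.6,0],[2.2,-3.6,-2],[2.2,-3.6,-4],[2.2,-3.6,-6],[2.2,-3.6,-7.5],[2.2,-3.6,-7.8],[2.2,-3.6,-7.8]],"delta_rot":[[0,0,-1],[0,0,-1.75],[0,0,-1.75],[0,0,-1.75],[0,0,-1.75],[0,0,-1.75],[0,0,-1.75],[0,0,-1.75]]}'
python3 - <<'E'
from h import *
toward(-56,-80,.012,0)
im,d=grab_frame('side');cv2.imwrite('pics/s2.png',cv2.resize(im[170:300,180:420],None,fx=3,fy=3)[:,:,::-1])
E
```

```text
clock: 2.6
tcp_pos: [0.584, -0.0579, 0.0367]
orientation: [2.059, 2.372, -0.0]
contact_force: [-0.4, 0.1, 1.1]
grip_width: 0.0552
gripper_force: 0.0
t 2.6 rig now [-55.9 -78.3] z 0.0367 ang 0.17 tilt [ 0. -0. -1.] w 0.05520557290923886 F [-0.41  0.12] 1.140247162137456 q [-0.35  0.63  0.46  1.93 -0.44  0.68  0.52]
units [ 0.01 -0.07 -0.99] rz -0.03
```

View pics/s2.png

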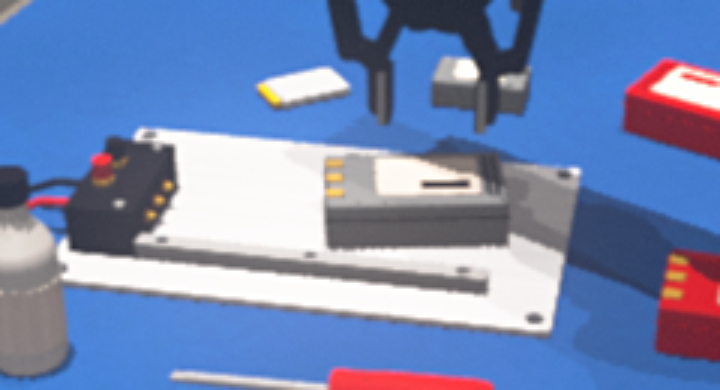

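The fingers hang clear on the pack's right-hand side (crop about 380,110 and 480,125). I'll lower them and start the sideways push.

```bash
python3 -m pendant '{"translation":[[0,0,-0.5],[0,0,-1],[-0.05,0.35,-1],[-0.08,0.6,-1],[-0.11,0.8,-1],[-0.14,1.0,-1],[-0.165,1.2,-1],[-0.19,1.4,-1],[-0.21,1.55,-1],[-0.23,1.7,-1],[-0.23,1.7,-1]],"delta_rot":[[0,0,0],[0,0,0],[0,0,0],[0,0,0],[0,0,0],[0,0,0],[0,0,0],[0,0,0],[0,0,0],[0,0,0],[0,0,0]]}'
cat >> h.py <<'E'
def look(save=None):
    im,d=grab_frame('top');c=calibration('top');X=heights(im,d,c)
    hsv=cv2.cvtColor(im,cv2.COLOR_RGB2HSV)
    g=((X[...,2]>.026)&(X[...,2]<.048)&(hsv[...,2]>75)).astype(np.uint8);g[:170]*=1
    g=cv2.morphologyEx(g,cv2.MORPH_OPEN,np.ones((3,3)))
    n,l,st,ce=cv2.connectedComponentsWithStats(g)
    for i in range(1,n):
        if st[i,4]>400:
            P=X[l==i][:,:2];q=(P-O)@RR*1000;m=np.median(q,0)
            if abs(m[1])>70 or m[0]<-150 or m[0]>100: continue
            r=rect((l==i),c,.038,tuple(float(v) for v in np.argwhere(l==i)[len(P)//2][::-1]))
            print('blob rig',(RR.T@(r[0]-O)*1000).round(1),r[1:3],'yaw',round(r[3]-7.9,2),st[i])
    if save: cv2.imwrite(save,cv2.resize(im[110:320,230:430],None,fx=2.8,fy=2.8)[:,:,::-1])
E
python3 - <<'E'
from h import *
toward(-56,-25,.012,0)
look('pics/t3.png')
E
```

```text
clock: 4.03
tcp_pos: [0.5781, -0.0146, 0.0113]
orientation: [-2.059, -2.373, -0.001]
contact_force: [0.2, -0.1, -0.9]
grip_width: 0.0557
gripper_force: 0.0
t 4.025 rig now [-55.8 -34.5] z 0.0113 ang 0.21 tilt [ 0.     0.001 -1.   ] w 0.055731189285430346 F [ 0.21 -0.17] -0.8844907194663089 q [-0.41  0.66  0.44  1.96 -0.47  0.62  0.47]
units [-0.06  0.38  0.03] rz -0.04
```

View pics/t3.png

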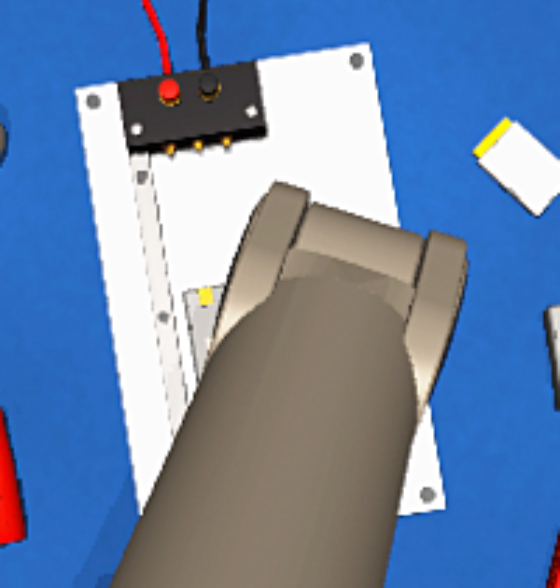

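The pack's front end is now nearly square to the rig (crop 205,290), though the arm hides the rest. I'll push on to the fence and watch the force.

```bash
python3 -m pendant '{"translation":[[-0.02,0.12,0],[-0.03,0.22,0],[-0.04,0.3,0],[-0.045,0.34,0],[-0.045,0.34,0]],"delta_rot":[[0,0,0],[0,0,0],[0,0,0],[0,0,0],[0,0,0]]}'
python3 - <<'E'
from h import *
toward(-56,-25,.012,0)
look()
im,d=grab_frame('side');cv2.imwrite('pics/s4.png',cv2.resize(im[190:290,180:400],None,fx=3.5,fy=3.5)[:,:,::-1])
E
```

```text
clock: 4.7
tcp_pos: [0.5769, -0.0065, 0.0113]
orientation: [-2.059, -2.373, -0.0]
contact_force: [0.3, -0.9, 0.7]
grip_width: 0.0557
gripper_force: 0.3
t 4.7 rig now [-55.9 -26.4] z 0.0113 ang 0.19 tilt [ 0.  0. -1.] w 0.05569529367438021 F [ 0.21 -0.92] 0.6935808752279049 q [-0.43  0.66  0.44  1.96 -0.47  0.62  0.46]
units [-0.01  0.06  0.03] rz -0.04
```

View pics/s4.png

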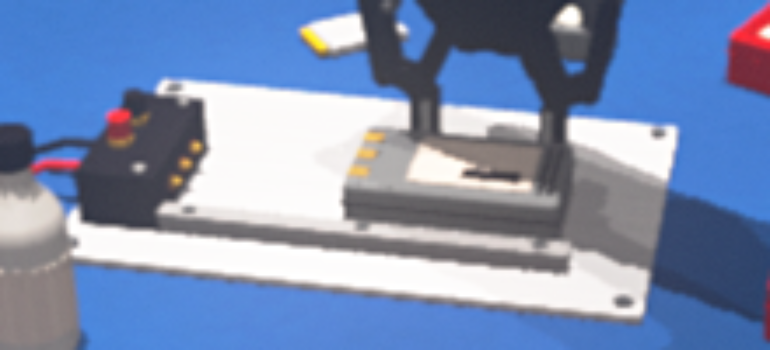

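The pack now lies parallel to the fence with its near edge almost touching (crop 350,215 to 560,230). I'll press gently until the force rises.

```bash
python3 -m pendant '{"translation":[[-0.005,0.04,0],[-0.01,0.08,0],[-0.01,0.08,0],[-0.01,0.08,0]],"delta_rot":[[0,0,0],[0,0,0],[0,0,0],[0,0,0]]}' | grep force
python3 -m pendant '{"translation":[[-0.005,0.04,0],[-0.005,0.04,0],[-0.005,0.04,0]],"delta_rot":[[0,0,0],[0,0,0],[0,0,0]]}' | grep force
python3 -c "
from h import *
toward(-56,-25,.012,0)"
```

```text
contact_force: [-0.4, -5.3, 0.5]
gripper_force: 2.6
contact_force: [-0.6, -7.6, 0.5]
gripper_force: 3.5
t 5.675 rig now [-56.3 -25.7] z 0.0114 ang 0.06 tilt [ 0.    -0.002 -1.   ] w 0.055589387039224135 F [-1.67 -7.46] 0.5134894457749964 q [-0.43  0.66  0.44  1.97 -0.47  0.62  0.46]
units [0.01 0.03 0.02] rz -0.01
```

It is seated on the fence at about 7.5 N. I'll back off, lift and go round behind the pack, with the fingers set across its end.

```bash
python3 -m pendant '{"translation":[[0.05,-0.35,0],[0.22,-1.6,0],[0.22,-1.6,2],[0.22,-1.6,4],[-1.0,-0.8,4.2],[-2.4,0,4.2],[-3.2,0.6,4.2],[-3.5,1,4.2],[-3.5,1,4.2],[-3.5,1,4.2],[-3.5,1,4.2],[-3.5,1,4.2]],"delta_rot":[[0,0,0],[0,0,0],[0,0,0],[0,0,2],[0,0,4],[0,0,6],[0,0,8],[0,0,10],[0,0,12],[0,0,14],[0,0,16],[0,0,18]]}' 0.3
python3 - <<'E'
from h import *
toward(-135,17,.06,90)
look('pics/t5.png')
E
```

```text
clock: 7.18
tcp_pos: [0.4888, 0.0219, 0.1164]
orientation: [0.232, -3.133, -0.001]
contact_force: [-0.5, 0.1, 0.1]
grip_width: 0.0256
gripper_force: 0.0
t 7.175 rig now [-139.2   13.9] z 0.1164 ang 90.58 tilt [-0.     0.001 -1.   ] w 0.025559817511170937 F [-0.45  0.15] 0.06800066936268588 q [-0.31  0.33  0.17  2.11 -0.08  0.71  1.63]
units [ 0.15  0.15 -2.26] rz -0.12
blob rig [-31.6  17.4] (75.93314361572266, 63.84673309326172) yaw 0.01 [ 291  209   43   48 1569]
```

View pics/t5.png

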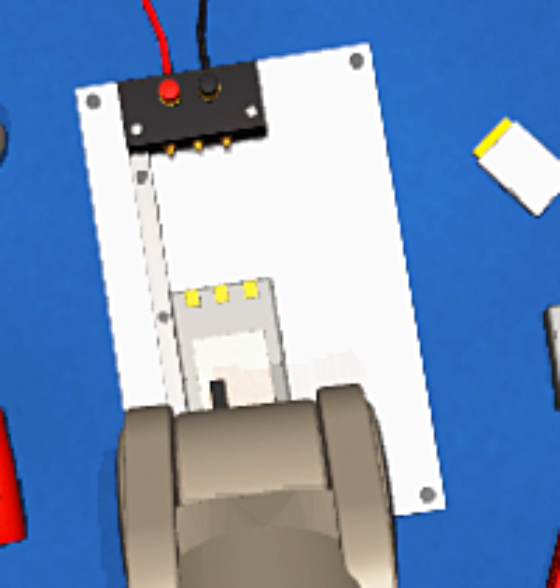

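The pack is flat along the fence (y 17.4 against 18, yaw about 0) with its front near x = 6, well off the pins at crop 170–225,150. I'll descend behind it and slide it along.

```bash
python3 -m pendant '{"translation":[[0.15,0.13,-1.5],[0.15,0.13,-3],[0.15,0.13,-4],[0.15,0.13,-4.05],[0.5,0.18,-4.05],[0.95,0.24,-4.05],[1.35,0.3,-4.05],[1.75,0.35,-4.05],[2.15,0.41,-4.05],[2.55,0.46,-4.05],[2.95,0.52,-4.05],[2.95,0.52,-4.05]],"delta_rot":[[0,0,-0.1],[0,0,-0.1],[0,0,-0.1],[0,0,-0.1],[0,0,-0.1],[0,0,-0.1],[0,0,-0.1],[0,0,-0.1],[0,0,-0.1],[0,0,-0.1],[0,0,-0.1],[0,0,-0.1]]}'
python3 - <<'E'
from h import *
toward(-21,17,.015,90)
look()
E
```

```text
clock: 8.72
tcp_pos: [0.5643, 0.0346, 0.0151]
orientation: [-0.208, 3.133, 0.0]
contact_force: [-0.5, 0.0, -0.5]
grip_width: 0.0255
gripper_force: 0.0
t 8.725 rig now [-62.7  16. ] z 0.0151 ang 89.69 tilt [ 0.002  0.    -1.   ] w 0.025498651304959753 F [-0.54  0.09] -0.5399174906836427 q [-0.28  0.6   0.14  1.98 -0.14  0.58  1.66]
units [ 1.65  0.27 -0.01] rz 0.06
blob rig [44.5 16.4] (63.61745834350586, 30.827119827270508) yaw -94.73 [287 180  38  20 624]
```

```bash
python3 - <<'E'
from h import *
look('pics/t6.png')
im,d=grab_frame('top');c=calibration('top')
hsv=cv2.cvtColor(im,cv2.COLOR_RGB2HSV)
y=((hsv[...,0]>22)&(hsv[...,0]<35)&(hsv[...,1]>150)).astype(np.uint8);y[:, :240]=0;y[:,390:]=0
n,l,s,ce=cv2.connectedComponentsWithStats(y)
for i in range(1,n):
    if s[i,4]>8: print(s[i],((ray2plane(ce[i],c,.038)[0,:2]-O)@RR*1000).round(1))
E
```

```text
blob rig [43.4 16.7] (63.39057540893555, 31.507341384887695) yaw -91.98 [287 180  38  20 633]
[312 181   5   5  23] [53.5 -0.6]
[302 182   5   6  27] [53.7 17.3]
[292 184   5   5  21] [53.7 35.3]
```

View pics/t6.png

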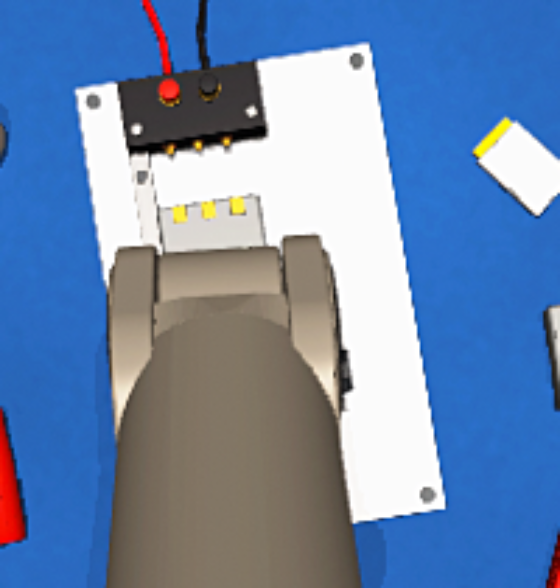

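The three pads (crop 180–240,210) are level with each other in rig x, so yaw is about 0.3° and the y offset is unchanged. About 40 mm remain, so I'll slow down onto the pins.

```bash
python3 -m pendant '{"translation":[[0.25,0.04,0],[0.55,0.08,0],[0.85,0.125,0],[1.1,0.16,0],[1.25,0.18,0],[1.35,0.2,0],[1.45,0.21,0],[1.52,0.22,0],[1.52,0.22,0],[1.52,0.22,0]],"delta_rot":[[0,0,0],[0,0,0.05],[0,0,0.05],[0,0,0.05],[0,0,0.05],[0,0,0.05],[0,0,0.05],[0,0,0.05],[0,0,0.05],[0,0,0.05]]}' >/dev/null
python3 - <<'E'
from h import *
toward(-22,17,.015,90)
look()
im,d=grab_frame('top');c=calibration('top')
hsv=cv2.cvtColor(im,cv2.COLOR_RGB2HSV)
y=((hsv[...,0]>22)&(hsv[...,0]<35)&(hsv[...,1]>150)).astype(np.uint8);y[:, :240]=0;y[:,390:]=0
n,l,s,ce=cv2.connectedComponentsWithStats(y)
for i in range(1,n):
    if s[i,4]>8: print(s[i],((ray2plane(ce[i],c,.038)[0,:2]-O)@RR*1000).round(1))
E
```

```text
t 10.125 rig now [-26.5  16.1] z 0.0149 ang 89.92 tilt [-0.001 -0.    -1.   ] w 0.025580445002452906 F [-4.5  -2.06] 2.9274760791911683 q [-0.27  0.64  0.14  1.89 -0.14  0.63  1.66]
units [0.17 0.06 0.  ] rz 0.02
[299 161   5   7  23] [89.1 17.3]
[309 160   5   6  24] [89.2 -0.8]
[289 163   4   6  21] [89.4 35.1]
```

The pins are now pressing back at 4.5 N, with about 5 mm left. I'll continue in small steps until the force shows the hard stop.

```bash
python3 -m pendant '{"translation":[[0.04,0.005,0],[0.08,0.01,0],[0.12,0.016,0],[0.16,0.022,0],[0.2,0.028,0],[0.2,0.028,0],[0.2,0.028,0]],"delta_rot":[[0,0,0],[0,0,0],[0,0,0],[0,0,0],[0,0,0],[0,0,0],[0,0,0]]}' >/dev/null
python3 -c "
from h import *
toward(-22,17,.015,90)"
python3 -m pendant '{"translation":[[0.04,0.005,0],[0.08,0.01,0],[0.08,0.01,0],[0.08,0.01,0]],"delta_rot":[[0,0,0],[0,0,0],[0,0,0],[0,0,0]]}' >/dev/null
python3 -c "
from h import *
toward(-22,17,.015,90)"
```

```text
t 11.1 rig now [-23.8  16.1] z 0.0147 ang 89.91 tilt [-0.006 -0.001 -1.   ] w 0.025208914612275726 F [-10.66  -1.22] 7.932761305170604 q [-0.27  0.64  0.14  1.88 -0.14  0.64  1.66]
units [0.06 0.05 0.01] rz 0.02
t 11.6 rig now [-22.6  16.1] z 0.0146 ang 89.91 tilt [-0.007 -0.001 -1.   ] w 0.02563539041741625 F [-12.69   0.09] 9.744130865259882 q [-0.27  0.65  0.14  1.87 -0.14  0.64  1.66]
units [0.02 0.04 0.02] rz 0.02
```

```bash
python3 -m pendant '{"translation":[[0.04,0.005,0],[0.08,0.01,0],[0.08,0.01,0],[0.08,0.01,0]],"delta_rot":[[0,0,0],[0,0,0],[0,0,0],[0,0,0]]}' >/dev/null
python3 -c "
from h import *
toward(-22,17,.015,90)"
python3 -m pendant '{"translation":[[0.04,0.005,0],[0.08,0.01,0],[0.08,0.01,0],[0.08,0.01,0]],"delta_rot":[[0,0,0],[0,0,0],[0,0,0],[0,0,0]]}' >/dev/null
python3 - <<'E'
from h import *
toward(-22,17,.015,90)
im,d=grab_frame('top');c=calibration('top')
hsv=cv2.cvtColor(im,cv2.COLOR_RGB2HSV)
y=((hsv[...,0]>22)&(hsv[...,0]<35)&(hsv[...,1]>150)).astype(np.uint8);y[:, :240]=0;y[:,390:]=0
n,l,s,ce=cv2.connectedComponentsWithStats(y)
for i in range(1,n):
    if s[i,4]>8: print(s[i],((ray2plane(ce[i],c,.038)[0,:2]-O)@RR*1000).round(1))
E
```

```text
t 12.1 rig now [-21.8  16.1] z 0.0144 ang 89.91 tilt [-0.01  -0.001 -1.   ] w 0.025576935250788746 F [-15.44  -0.88] 10.021555749639155 q [-0.27  0.65  0.14  1.87 -0.14  0.64  1.66]
units [-0.01  0.04  0.03] rz 0.02
t 12.6 rig now [-21.9  16.1] z 0.014 ang 89.91 tilt [-0.014 -0.001 -1.   ] w 0.025424746047509866 F [-20.5   -0.73] 15.167578877487047 q [-0.27  0.65  0.14  1.87 -0.14  0.65  1.66]
units [-0.01  0.04  0.04] rz 0.02
[309 158   4   3  11] [95.6 -1.1]
```

The TCP stopped at -21.8 while the force kept rising, which is the hard stop. One visual check before I hand in.

```bash
python3 - <<'E'
from h import *
im,d=grab_frame('side');a=cv2.resize(im[205:275,190:330],None,fx=5,fy=5,interpolation=cv2.INTER_CUBIC)
cv2.imwrite('pics/s7.png',a[:,:,::-1])
E
```

```text
(no output)
```

View pics/s7.png

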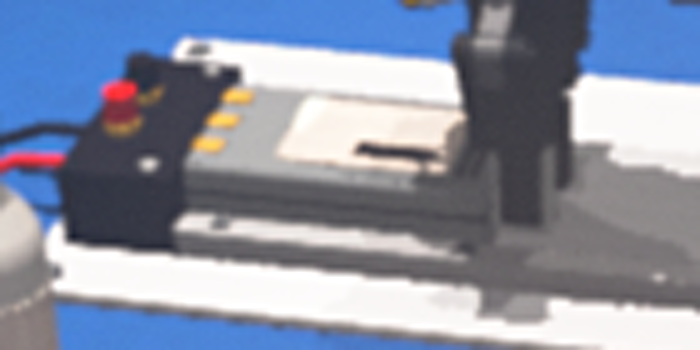

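The pack's end is flush against the block (crop 190–240,100–200), it lies flat along the fence, and the fingers are still pressing on its rear end (500,200). Handing in.

```bash
python3 -c "
from bench import *
print(hand_in())"
```

```text
the job is handed in; nothing more can be done
None
```

I handed the job in at about 13 s on the robot's clock with the pack flat along the fence, its end against the contact block and the fingers still pressing at about 20 N; no verdict came back, and I had no direct reading of the pins.

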